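# Size an end cap in the stepped pocket gauge

## Robot

A 6-joint arm with a two-finger parallel gripper is mounted at the origin on the work surface. World frame = base frame: x ahead of the robot, y to its left, z up, the work surface at z = 0. Lengths are in m, angles in degrees, forces in N, time in s.
With the tool pointing down it reaches from about 0.25 to 0.725 m from the base axis. Payload 9.7 kg.
Tool frame: the origin (TCP) lies midway between the tips of the shut fingers; the grasp point (between the pads) lies 19 mm behind it; z points along the fingers, y is the line along which they close (so a half turn about z gives the same grasp; the last joint's range is limited). The gripper opens to 85 mm and grips with 20 to 120 N. Pads are 22 mm wide; open, the fingers measure 114 mm over their backs; the gripper's body (76 mm by 85 mm) begins 54 mm behind the grasp point. The pads swing forward as they close: fully open they stand 13 mm farther back than shut.
Start: joints at [0, 4.979, 10.078, 95.1, 0, 90], TCP at [0.55, -0, 0.231] pointing down, gripper open.
Joint ranges: [-179.16, 179.16], [-48.56, 103.87], [-65.8, 70.77], [-126.05, 130.52], [-82.76, 87.17], [-180, 180]. Speed limits (degrees/s): [127.2, 127.2, 147.25, 180, 180, 180].

## Interface

Orientations are given as [roll, pitch, yaw] about the fixed x, y, z axes, in that order (R = Rz(yaw) Ry(pitch) Rx(roll)).
In Python, from workcell import * gives the robot as it stands.
- The arm moves only by the tool servo_tool, never from a script. Its argument "moves" is a list of rows, each a list of 4 numbers: the shift along the world's x, y, z in shares of 30 cm (1.0 is 30 cm), then the turn about the world's z in parts of the range, where 1.0 means pi rad. A call has 1 to 20 rows; each row is the pose to reach, as a shift and turn from the pose commanded when the call began; what a row does not reach only later rows make up. A row lasts 1/12 s, in which the tool goes at most 41.7 mm and 7.16 degrees, less where a joint would pass 70% of its speed; a pose out of reach is approached as far as the arm can. A call with a gripper value outside its range is refused whole. "claw" is the closure, from 0 (fully open) to 1 (shut), set as the call begins (left out, the last holds). The fingers move at their own pace and stop on an object; "force" is the grip in N (left out, the last holds). Time passes only in rows, so rows that repeat a pose let the fingers close. It gives the time, the measured TCP pose, the force, the opening and the grip force at its end, in the units of the state.
- get_obs(): the state, without advancing time (a new reading comes with each control period).
- camera(name): name is "scene" or "side" or "wrist"; returns the picture (400x640x3 uint8, red, green, blue); there is no depth.
- get_calibration(name): a dict with "fx", "fy", "cx", "cy" (pixels), "rvec" (rotation vector, rad) and "tvec" (3), from world to camera coordinates, as OpenCV has them; the wrist camera has in their place "tool_from_camera" (4x4, takes a point from camera to tool coordinates, whose origin is the TCP and whose axes are the flange's). Camera axes: x right, y down, z forward; pixel columns grow to the right and rows downward; lengths in m; the calibration is good to about 2 mm. A picture is of the moment at which its call begins: read the wrist's pose just before it. get_calibration takes no time and is no camera call.
- job_done(): hands the job in; it is judged then, once.
The state is a dict: "time": time; "q": joint angles; "qd": joint speeds; "joint_efforts": joint torques, N m; "ee_pos": TCP position; "tcp_rot": TCP orientation; "wrist_force": force on the tool from outside, world axes, zero at the start; "torque": the same for the moment, N m; "opening": finger opening in m; "grasp_force": force on a finger pad.
Only numpy, scipy, OpenCV 4.12 (cv2) and the standard library are available. Lean on these libraries where they do the work, as an engineer would, in place of code of your own. Each camera call takes 0.05 s, during which the arm holds its last target. There are 200 camera calls.

## Task

Find the size of the aluminium end cap lying on the round rubber pad: take it by its hub and try it squarely and gently in the pockets of the stepped gauge, one after another from the smallest upward, letting it touch each, until it enters one. Seat it fully home in that first pocket it fits, flush and upright, and let go of it there; leave the two caps on the board alone.

Things in the scene. Friction and masses are not known exactly. Their poses are not given: they have to be found in the camera images.
- cap_a: turned aluminium end cap, one of three that differ only in disc diameter (not told, 38 to 51 mm): flat disc 12 mm thick, its lowest 2 mm relieved by 1 mm in diameter, on it a central round hub 24 mm in diameter, 34 mm tall; 0.08 to 0.17 kg. Origin: centre of the disc's underside, z up along the hub. At the start one of the caps lies on the rubber pad and two on the board; which is where changes.
- cap_b: as cap_a, with a disc of another diameter
- cap_c: as cap_a, with a disc of another diameter
- gauge: steel stepped gauge, rigid, fixed: staircase block 80 mm (x) by 264 mm (y), four steps each 66 mm long in y, tops 24, 30, 36, 42 mm high, a round pocket in the middle of each. The lowest step, at the +y end, has the smallest pocket (1), the highest, at the -y end, the largest (4). Pockets at y = +99, +33, -33, -99 mm, x = 0. Origin: centre of underside, z up.
- pocket1 (a point): centre of the mouth of pocket 1: round blind pocket 36 mm wide, 12 mm deep, mouth 24 mm above the table; z up, axes as the gauge's. A cap that fits has 1.5 mm play in diameter and, fully home, its underside is 12 mm below the mouth, its disc flush with the step; a cap that does not fit is 3.5 mm or more too wide and stays on top.
- pocket2 (a point): centre of the mouth of pocket 2: round blind pocket 41 mm wide, 12 mm deep, mouth 30 mm above the table; z up, axes as the gauge's. A cap that fits has 1.5 mm play in diameter and, fully home, its underside is 12 mm below the mouth, its disc flush with the step; a cap that does not fit is 3.5 mm or more too wide and stays on top.
- pocket3 (a point): centre of the mouth of pocket 3: round blind pocket 46 mm wide, 12 mm deep, mouth 36 mm above the table; z up, axes as the gauge's. A cap that fits has 1.5 mm play in diameter and, fully home, its underside is 12 mm below the mouth, its disc flush with the step; a cap that does not fit is 3.5 mm or more too wide and stays on top.
- pocket4 (a point): centre of the mouth of pocket 4: round blind pocket 51 mm wide, 12 mm deep, mouth 42 mm above the table; z up, axes as the gauge's. A cap that fits has 1.5 mm play in diameter and, fully home, its underside is 12 mm below the mouth, its disc flush with the step; a cap that does not fit is 3.5 mm or more too wide and stays on top.
- pad: round black rubber pad, 96 mm in diameter and 6 mm thick, fixed to the table, with the cap to be measured on it. Origin: centre of its underside.
- board: plywood board 170 mm (x) by 90 mm (y), 6 mm thick, fixed to the table, with the two other caps on it. Origin: centre of its underside.

How it is judged:
By the outcome, as a careful person would: the job done as asked, in the order asked, and still so for the second after the job is handed in, with the robot touching nothing.
It also fails if it takes over 72 s, if anything falls off the work surface, if the arm or the gripper's body presses on something with over 40 N, if the wrist force passes 120 N, or if a joint passes its speed limit or range.

## Working session

There is one attempt and no reset: what is moved stays moved. The work goes in short steps, Python scripts to look and compute and a tool call to move; the robot and the scene stay as the last step left them, time stands still between calls to the robot, and variables do not carry over. Pictures are saved under pics/ and viewed, at most 10 in all, crops included, and the job is handed in when it is done.

Besides the shell and the picture viewer there is one more tool, called after "Call:" by a JSON object that holds its "name" and its "arguments", one argument or row to a line. servo_tool: Moves the arm, as the interface text tells. Its arguments: {"type":"object","properties":{"moves":{"type":"array","items":{"type":"array","items":{"type":"number"}}},"claw":{"type":"number"},"force":{"type":"number"}},"required":["moves"]}

```bash
mkdir -p pics; ls
python3 - <<'E'
from workcell import *
import cv2
o=get_obs();print(o)
for n in("scene","side"):
    cv2.imwrite(f"pics/{n}0.png",camera(n)[:,:,::-1]);print(n,get_calibration(n))
print(get_calibration("wrist"))
E
```

```text
pics
{'time': 0.0, 'q': array([1.11430771e-03, 5.00970141e+00, 1.00338122e+01, 9.51005100e+01,
       4.69418138e-04, 9.00007851e+01]), 'qd': array([ 0.01949778, -0.09135024, -0.01284895, -0.01382832,  0.11185854,
        0.04427603]), 'joint_efforts': array([ 7.68234549e-04, -5.20392072e+01,  4.64802504e+01,  1.63646933e-02,
        2.23589603e-05, -6.77332673e-05]), 'ee_pos': array([5.49757832e-01, 1.30268506e-05, 2.30590752e-01]), 'tcp_rot': array([-1.79923601e+02, -4.68370792e-04,  9.00003285e+01]), 'wrist_force': array([ 0.22798068,  0.16644633, -0.82579687]), 'torque': array([ 0.0428647 , -0.01416162,  0.03186005]), 'grasp_force': 0.0, 'opening': 0.0850808790734003}
scene {'fx': 404.3094085783885, 'fy': 404.3094085783885, 'cx': 318.57145867618266, 'cy': 207.52738003711352, 'rvec': array([ 2.05135513,  1.19196868, -0.49747037]), 'tvec': array([-0.34250467, -0.22247053,  1.15593531])}
side {'fx': 436.03361620134154, 'fy': 436.03361620134154, 'cx': 322.08194697101464, 'cy': 195.81970789986244, 'rvec': array([ 2.04702678, -0.68307506,  0.37664909]), 'tvec': array([-0.3542107 ,  0.27730443,  0.75607779])}
{'fx': 298.3123226448038, 'fy': 298.3123226448038, 'cx': 316.358110271956, 'cy': 197.41263596638083, 'tool_from_camera': array([[ 7.12254717e-04, -9.49486023e-01, -3.13808515e-01,
         8.09428996e-02],
       [ 9.99999562e-01,  8.66936484e-04, -3.53367306e-04,
         2.29115253e-04],
       [ 6.07569368e-04, -3.13808126e-01,  9.49486225e-01,
        -1.42385091e-01],
       [ 0.00000000e+00,  0.00000000e+00,  0.00000000e+00,
         1.00000000e+00]])}
```

View pics/scene0.png

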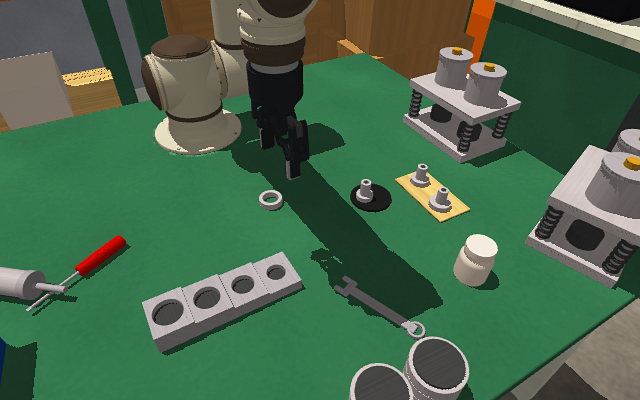

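View pics/side0.png

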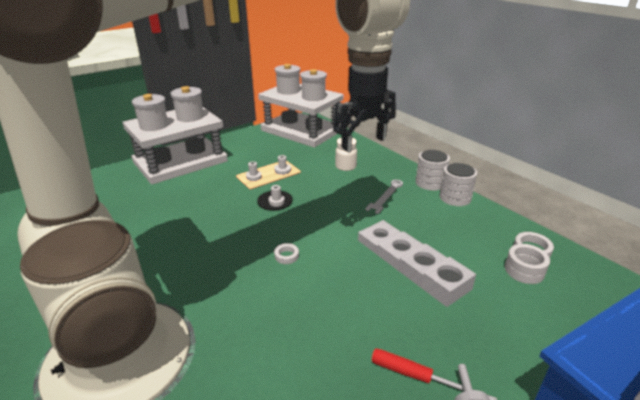

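The scene view shows the pad and its cap at about (371,195). The gauge pockets, from 4 to 1, are at (168,312), (207,297), (243,284) and (276,272). In the side view the pad is at (275,200) and the gauge pockets run from (381,233) to (450,273).

```bash
cat > h.py <<'E'
from workcell import *
import cv2, numpy as np
from scipy.spatial.transform import Rotation as Ro
def cam(n,o=None):
    c=get_calibration(n); K=np.array([[c["fx"],0,c["cx"]],[0,c["fy"],c["cy"]],[0,0,1]])
    if n=="wrist":
        o=o or get_obs(); T=np.eye(4); T[:3,:3]=Ro.from_euler("xyz",o["tcp_rot"],degrees=True).as_matrix(); T[:3,3]=o["ee_pos"]
        T=T@c["tool_from_camera"]; return K,T[:3,:3],T[:3,3]
    R=cv2.Rodrigues(c["rvec"])[0]; return K,R.T,-R.T@c["tvec"]
def cast(C,uv,z):
    K,R,p=C; uv=np.atleast_2d(uv).astype(float)
    d=(R@np.linalg.inv(K)@np.c_[uv,np.ones(len(uv))].T).T
    return p+d*((z-p[2])/d[:,2])[:,None]
def proj(C,P):
    K,R,p=C; q=(np.atleast_2d(P)-p)@R@K.T; return q[:,:2]/q[:,2:]
E
python3 - <<'E'
from h import *
C=cam("scene")
print("pad",cast(C,[371,196],.006))
for p,z in zip([(276,272),(243,284),(207,297),(168,312)],(.024,.03,.036,.042)):print(cast(C,p,z))
C=cam("side");print("side pad",cast(C,[275,200],.006), [cast(C,p,z) for p,z in zip([(381,233),(401,245),(424,258),(450,273)],(.024,.03,.036,.042))])
C=cam("wrist");print(C[2],C[1][:,2])
E
```

```text
pad [[0.47985889 0.25965578 0.006     ]]
[[ 0.58622811 -0.03713922  0.024     ]]
[[ 0.58607853 -0.10247545  0.03      ]]
[[ 0.58571311 -0.16825047  0.036     ]]
[[ 0.58710563 -0.23434521  0.042     ]]
side pad [[0.47609988 0.25370189 0.006     ]] [array([[ 0.58460289, -0.0394989 ,  0.024     ]]), array([[ 0.58387137, -0.10371135,  0.03      ]]), array([[ 0.58530536, -0.16863883,  0.036     ]]), array([[ 0.58618294, -0.23542228,  0.042     ]])]
[0.55019313 0.08094328 0.37302633] [-0.00148771 -0.31379931 -0.94948817]
```

Run:
```python
from h import *
o=get_obs();im=camera("wrist");np.savez("w0.npz",im=im,p=o["ee_pos"],r=o["tcp_rot"])
cv2.imwrite("pics/w0.png",im[:,:,::-1])
C=cam("wrist",o)
print(proj(C,[[.586,-.038,.024],[.586,-.103,.03],[.586,-.168,.036],[.586,-.235,.042]]))
```

```text
[[345.77211339 200.20963965]
 [344.59922174 249.59156728]
 [343.51295626 295.32629754]
 [342.46332394 338.9606939 ]]
```

View pics/w0.png

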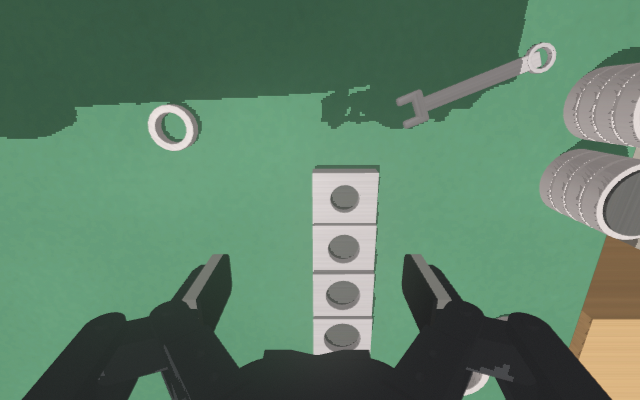

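Careful with the scale: shifts go in shares of 30 cm and turns go in shares of pi rad. That gives: 19 cm / 30 = 0.6333, 18 cm / 30 = 0.6.

Call:
{"name": "servo_tool", "arguments": {
  "moves": [
    [-0.05, 0.1, 0, 0],
    [-0.1, 0.2, 0, 0],
    [-0.1667, 0.3333, 0, 0],
    [-0.2333, 0.4667, 0, 0],
    [-0.24, 0.6, 0, 0],
    [-0.24, 0.6333, 0, 0],
    [-0.24, 0.6333, 0, 0],
    [-0.24, 0.6333, 0, 0],
    [-0.24, 0.6333, 0, 0],
    [-0.24, 0.6333, 0, 0],
    [-0.24, 0.6333, 0, 0]
  ]
}}

```text
time: 1.07
ee_pos: [0.4783, 0.189, 0.2313]
tcp_rot: [-180.0, 0.0, 89.9]
wrist_force: [0.1, 0.4, 0.4]
opening: 0.0856
grasp_force: 0.0
```

The wrist view shows pockets 1 to 4 at (345,198), (344,248), (343,294) and (342,335). The gauge is aligned with the y axis.

Run:
```python
from h import *
# gauge pockets from w0 : dark-grey blobs inside light gauge
d=np.load("w0.npz");g=cv2.cvtColor(d["im"],cv2.COLOR_RGB2GRAY)
C=cam("wrist",dict(ee_pos=d["p"],tcp_rot=d["r"]))
for (x,y),z,D in zip([(345,198),(344,248),(343,294),(342,336)],(.024,.03,.036,.042),(36,41,46,51)):
    roi=g[y-19:y+20,x-24:x+25]; roi=cv2.resize(roi,None,fx=4,fy=4,interpolation=cv2.INTER_CUBIC)
    m=(roi<170).astype(np.uint8)
    cs,_=cv2.findContours(m,cv2.RETR_EXTERNAL,cv2.CHAIN_APPROX_NONE)
    c=[c for c in cs if cv2.pointPolygonTest(c,(24*4.,19*4.),False)>0]
    if not c: print("none");continue
    c=c[0][:,0].astype(float); uv=(c+.5)/4-.5+[x-24,y-19]
    P=cast(C,uv,z)[:,:2]*1000
    (cx,cy),ax,_=cv2.fitEllipse(P.astype(np.float32)); print("pocket",np.round([cx,cy,*ax],2),D, len(c))
o=get_obs();im=camera("wrist");np.savez("w1.npz",im=im,p=o["ee_pos"],r=o["tcp_rot"])
cv2.imwrite("pics/w1.png",im[:,:,::-1])
g=d["im"]; cv2.imwrite("pics/g0.png",cv2.resize(g[160:360,300:390,::-1],None,fx=3,fy=3,interpolation=cv2.INTER_NEAREST))
C=cam("wrist",o);print(proj(C,[.479,.257,.006]))
```

```text
pocket [584.07 -35.94  35.68  35.8 ] 36 322
pocket [ 584.33 -101.86   40.65   40.75] 41 343
pocket [ 584.55 -167.76   45.59   45.92] 46 362
pocket [ 585.66 -240.53   60.57   66.67] 51 623
[[316.86910755 110.29783049]]
```

View pics/w1.png

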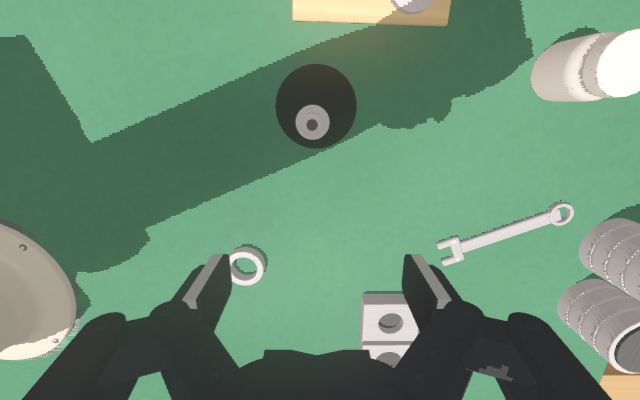

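View pics/g0.png

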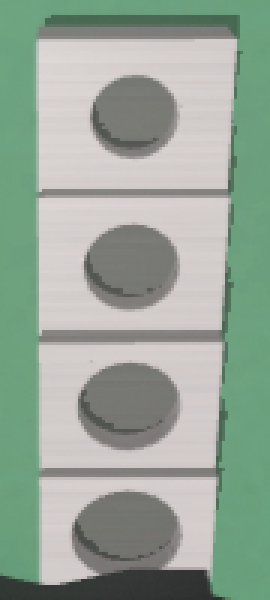

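The wrist view shows the cap on the pad at about (312,122) and the pad at (316,106). The crop shows clean pocket rims, and their measured diameters match the nominal ones.

Run:
```python
from h import *
d=np.load("w1.npz");C=cam("wrist",dict(ee_pos=d["p"],tcp_rot=d["r"]))
print(cast(C,[312,122],.018),cast(C,[312,124],.052),d["p"])
cv2.imwrite("pics/c1.png",cv2.resize(d["im"][60:150,270:360,::-1],None,fx=6,fy=6,interpolation=cv2.INTER_NEAREST))
```

```text
[[0.4733402  0.24440128 0.018     ]] [[0.47383514 0.24480056 0.052     ]] [0.47827248 0.18898036 0.2312951 ]
```

View pics/c1.png

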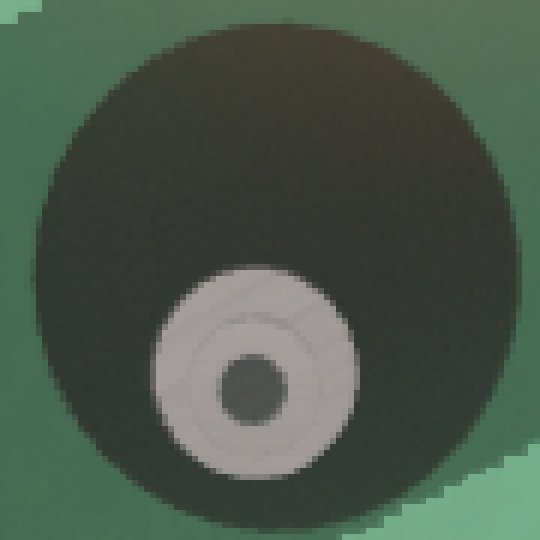

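Converted, 5.5 cm / 30 = 0.1833, 3 cm / 30 = 0.1.

Call:
{"name": "servo_tool", "arguments": {
  "moves": [
    [-0.0067, 0.1, 0, 0],
    [-0.0167, 0.1833, 0, 0],
    [-0.0167, 0.1833, 0, 0],
    [-0.0167, 0.1833, 0, 0],
    [-0.0167, 0.1833, 0, 0],
    [-0.0167, 0.1833, 0, 0]
  ]
}}

```text
time: 1.62
ee_pos: [0.4732, 0.2442, 0.2313]
tcp_rot: [-180.0, 0.0, 89.9]
wrist_force: [-0.1, 0.2, -0.1]
opening: 0.0854
grasp_force: 0.0
```

```bash
cat > cap.py <<'E'
from h import *
def disc(im,C,uv0,z,w=34,thr=110):
    x,y=np.round(uv0).astype(int); g=cv2.cvtColor(im,cv2.COLOR_RGB2GRAY)
    x0,y0=max(x-w,0),max(y-w,0)
    roi=cv2.resize(g[y0:y+w,x0:x+w],None,fx=4,fy=4,interpolation=cv2.INTER_CUBIC)
    m=(roi>thr).astype(np.uint8); cs,_=cv2.findContours(m,cv2.RETR_CCOMP,cv2.CHAIN_APPROX_NONE)
    for c in cs:
        if len(c)<60: continue
        P=cast(C,(c[:,0]+.5)/4-.5+[x0,y0],z)[:,:2]*1000
        (cx,cy),ax,_=cv2.fitEllipse(P.astype(np.float32)); print(np.round([cx,cy,*ax],2),len(c))
E
python3 - <<'E'
from cap import *
o=get_obs();im=camera("wrist");C=cam("wrist",o);print(o["ee_pos"],o["tcp_rot"])
np.savez("w2.npz",im=im,p=o["ee_pos"],r=o["tcp_rot"])
g=cv2.cvtColor(im,cv2.COLOR_RGB2GRAY)
u=proj(C,[.4735,.2445,.018])[0];print(u,g[int(u[1])-40:int(u[1])+40:5,int(u[0])])
for z in(.018,.052):
    print(z);[disc(im,C,u,z,thr=t) for t in(90,110)]
E
```

```text
[0.47317977 0.24415293 0.23132605] [-1.79998731e+02  1.07188868e-02  8.99451519e+01]
[316.56752368 168.53799855] [ 55  53  54  54  55 150 152 142 154  82  82 152  78 150 149 150]
0.018
[470.73 222.12  53.5   91.58] 838
[473.5  244.43  39.64  42.63] 385
[473.35 235.77  11.93  12.43] 114
[478.68 213.43  31.15 100.73] 704
[473.56 244.44  39.1   41.76] 379
[473.45 235.7   12.98  13.42] 122
0.052
[470.99 231.97  48.38  82.82] 838
[473.5  252.14  35.85  38.55] 385
[473.37 244.31  10.79  11.25] 114
[478.18 224.1   28.18  91.1 ] 704
[473.55 252.15  35.37  37.77] 379
[473.45 244.25  11.74  12.14] 122
```

Converted, -20.5 cm / 30 = -0.6833, -20 cm / 30 = -0.6667.

Call:
{"name": "servo_tool", "arguments": {
  "moves": [
    [0.001, 0.0007, -0.1333, 0],
    [0.001, 0.0007, -0.2667, 0],
    [0.001, 0.0007, -0.4, 0],
    [0.001, 0.0007, -0.5, 0],
    [0.001, 0.0007, -0.5833, 0],
    [0.001, 0.0007, -0.6333, 0],
    [0.001, 0.0007, -0.6667, 0],
    [0.001, 0.0007, -0.6833, 0],
    [0.001, 0.0007, -0.6833, 0],
    [0.001, 0.0007, -0.6833, 0],
    [0.001, 0.0007, -0.6833, 0]
  ]
}}

```text
time: 2.58
ee_pos: [0.4741, 0.2455, 0.0277]
tcp_rot: [179.9, -0.1, 90.0]
wrist_force: [0.1, -0.5, -0.0]
opening: 0.0853
grasp_force: 0.0
```

Call:
{"name": "servo_tool", "arguments": {
  "moves": [
    [0, 0, 0, 0],
    [0, 0, 0, 0],
    [0, 0, 0, 0],
    [0, 0, 0, 0],
    [0, 0, 0, 0],
    [0, 0, 0, 0],
    [0, 0, 0, 0],
    [0, 0, 0, 0],
    [0, 0, 0, 0],
    [0, 0, 0, 0],
    [0, 0, 0, 0],
    [0, 0, 0, 0]
  ],
  "claw": 1,
  "force": 40
}}

```text
time: 3.58
ee_pos: [0.4734, 0.2453, 0.0266]
tcp_rot: [180.0, -0.0, 90.0]
wrist_force: [-0.0, -0.3, 5.3]
opening: 0.0225
grasp_force: 39.4
```

Converted, -28 cm / 30 = -0.9333, 11.1 cm / 30 = 0.37.

Call:
{"name": "servo_tool", "arguments": {
  "moves": [
    [0, 0, 0.0333, 0],
    [0, 0, 0.1, 0],
    [0, 0, 0.2, 0],
    [0, 0, 0.3, 0],
    [0.0333, -0.0833, 0.3333, 0],
    [0.0667, -0.1667, 0.3333, 0],
    [0.11, -0.2833, 0.3333, 0],
    [0.1567, -0.4, 0.3333, 0],
    [0.2033, -0.5167, 0.3333, 0],
    [0.25, -0.6333, 0.3333, 0],
    [0.2967, -0.75, 0.3333, 0],
    [0.34, -0.85, 0.3333, 0],
    [0.3667, -0.9167, 0.3333, 0],
    [0.37, -0.9333, 0.3333, 0],
    [0.37, -0.9333, 0.3333, 0],
    [0.37, -0.9333, 0.3333, 0],
    [0.37, -0.9333, 0.3333, 0],
    [0.37, -0.9333, 0.3333, 0]
  ]
}}

```text
time: 5.08
ee_pos: [0.584, -0.0336, 0.1264]
tcp_rot: [-180.0, -0.0, 90.1]
wrist_force: [-1.0, 0.8, -1.8]
opening: 0.0229
grasp_force: 39.5
```

Run:
```python
from cap import *
o=get_obs();im=camera("wrist");C=cam("wrist",o);print(o["ee_pos"],o["tcp_rot"],o["wrist_force"],o["opening"])
np.savez("w3.npz",im=im,p=o["ee_pos"],r=o["tcp_rot"])
cv2.imwrite("pics/w3.png",im[:,:,::-1])
p=o["ee_pos"];print(proj(C,p+[0,0,-.008]),proj(C,p+[0,0,.026]))
```

```text
[ 0.58399652 -0.03361925  0.12644632] [-1.79997998e+02 -6.88842425e-03  9.00838838e+01] [-0.9825912   0.80001497 -1.84482442] 0.02294925895380505
[[316.01149796 250.02484405]] [[315.88117857 285.93358106]]
```

View pics/w3.png

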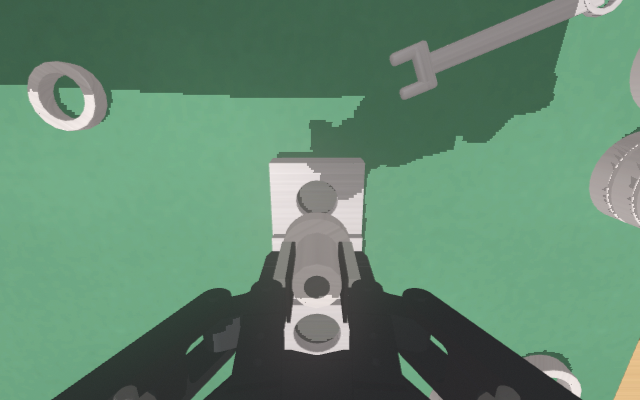

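The held cap's hub bore is at about (317,287), and the top arc of its disc reaches row 213. Pocket 1 is visible just ahead at (317,199), so I can measure cap and pocket in the same view.

Run:
```python
from cap import *
import time
rows=[];L=[]
for i in range(5):
    o=get_obs();im=camera("wrist");L.append((o["ee_pos"],im));rows.append(o["ee_pos"]*1000)
rows=np.array(rows);print(rows.round(2));p=rows.mean(0)/1000
o["ee_pos"]=p;o["tcp_rot"]=np.array([180,0,90.]);C=cam("wrist",o)
g=np.mean([cv2.cvtColor(i,cv2.COLOR_RGB2GRAY) for _,i in L],0).astype(np.uint8)
np.savez("w4.npz",g=g,p=p)
def ell(x0,x1,y0,y1,thr,z,lab,ctr):
    roi=cv2.resize(g[y0:y1,x0:x1],None,fx=4,fy=4,interpolation=cv2.INTER_CUBIC)
    cs,_=cv2.findContours((roi<thr).astype(np.uint8),cv2.RETR_EXTERNAL,cv2.CHAIN_APPROX_NONE)
    for c in cs:
        if cv2.pointPolygonTest(c,((ctr[0]-x0)*4.,(ctr[1]-y0)*4.),False)<0: continue
        uv=(c[:,0]+.5)/4-.5+[x0,y0]
        if lab=="pocket": uv=uv[(uv[:,1]<210)&(uv[:,0]<330)]
        P=cast(C,uv,z)[:,:2]*1000;(cx,cy),ax,_=cv2.fitEllipse(P.astype(np.float32));print(lab,thr,np.round([cx,cy,*ax],2),len(uv))
print(g[287,300:335],g[199,280:345:3],g[170:225:3,317])
for t in(75,90,105):ell(300,335,270,305,t,p[2]+.0254,"hole",(317,287))
for t in(140,170):ell(290,345,172,222,t,.024,"pocket",(317,199))
cv2.imwrite("pics/w4.png",cv2.resize(g[150:360,260:375],None,fx=2.8,fy=2.8,interpolation=cv2.INTER_NEAREST))
```

```text
[[584.05 -33.67 126.47]
 [584.11 -33.77 126.5 ]
 [584.13 -33.94 126.44]
 [584.21 -34.1  126.45]
 [584.23 -34.25 126.43]]
[148 148 148 142  83  83  83  83  83  83  83  83  83  83  83  83  83  83
  83  83  83  83  83  83  83  83  82  82  83  98 151 151 151 151 151] [226 225 225 225 225 211  95 115 133 133 133 132 133 132 131 131 131 130
 130 176 191 191] [143 221 221 210 129 131 134 130 132 132 133 131 131 130 132 143 144 152
 149]
hole 90 [584.28 -34.62  10.88  11.56] 270
hole 105 [584.33 -34.7   11.41  11.82] 274
pocket 140 [580.82 -31.36  23.    34.59] 258
pocket 170 [579.89 -27.84  17.2   39.79] 255
```

View pics/w4.png

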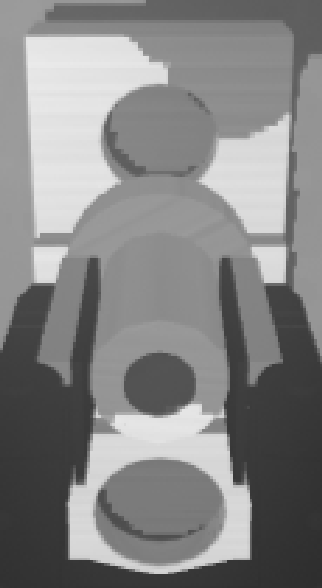

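Converted, -7.9 cm / 30 = -0.2633, -7.8 cm / 30 = -0.26.

Call:
{"name": "servo_tool", "arguments": {
  "moves": [
    [0, 0.0007, -0.0667, 0],
    [0, 0.0007, -0.1333, 0],
    [0, 0.0007, -0.1833, 0],
    [0, 0.0007, -0.22, 0],
    [0, 0.0007, -0.24, 0],
    [0, 0.0007, -0.2533, 0],
    [0, 0.0007, -0.26, 0],
    [0, 0.0007, -0.2633, 0],
    [0, 0.0007, -0.2633, 0],
    [0, 0.0007, -0.2633, 0],
    [0, 0.0007, -0.2633, 0],
    [0, 0.0007, -0.2633, 0]
  ]
}}

```text
time: 6.38
ee_pos: [0.5845, -0.0346, 0.0477]
tcp_rot: [180.0, 0.0, 90.0]
wrist_force: [-0.2, 0.4, -2.0]
opening: 0.0227
grasp_force: 39.5
```

Converted, -0.25 cm / 30 = -0.0083, -0.2 cm / 30 = -0.0067.

Call:
{"name": "servo_tool", "arguments": {
  "moves": [
    [0, 0, -0.0017, 0],
    [0, 0, -0.0033, 0],
    [0, 0, -0.005, 0],
    [0, 0, -0.0067, 0],
    [0, 0, -0.0083, 0],
    [0, 0, -0.0083, 0],
    [0, 0, -0.0083, 0],
    [0, 0, -0.0083, 0]
  ]
}}

```text
time: 7.05
ee_pos: [0.5843, -0.0346, 0.0448]
tcp_rot: [-180.0, -0.0, 90.0]
wrist_force: [0.0, -0.4, -1.5]
opening: 0.0232
grasp_force: 39.5
```

Converted, -0.1 cm / 30 = -0.0033, -0.06 cm / 30 = -0.002.

Call:
{"name": "servo_tool", "arguments": {
  "moves": [
    [0, 0, -0.001, 0],
    [0, 0, -0.002, 0],
    [0, 0, -0.0033, 0],
    [0, 0, -0.0033, 0],
    [0, 0, -0.0033, 0],
    [0, 0, -0.0033, 0]
  ]
}}

```text
time: 7.55
ee_pos: [0.5844, -0.0346, 0.0445]
tcp_rot: [180.0, 0.0, 90.0]
wrist_force: [-2.8, -0.4, 5.8]
opening: 0.0229
grasp_force: 40.1
```

Converted, -0.02 cm / 30 = -0.0007.

Call:
{"name": "servo_tool", "arguments": {
  "moves": [
    [0, 0, -0.0007, 0],
    [0, 0, -0.0007, 0],
    [0, 0, -0.0007, 0],
    [0, 0, -0.0007, 0],
    [0, 0, -0.0007, 0],
    [0, 0, -0.0007, 0]
  ]
}}

```text
time: 8.05
ee_pos: [0.5844, -0.0346, 0.0445]
tcp_rot: [180.0, 0.0, 90.0]
wrist_force: [-3.5, 0.2, 7.0]
opening: 0.023
grasp_force: 40.2
```

Pocket 1 was touched squarely with about 8 N. The cap stayed on top at step height and did not enter, so I go on to pocket 2.

Converted, -6.68 cm / 30 = -0.2227, -6.6 cm / 30 = -0.22.

Call:
{"name": "servo_tool", "arguments": {
  "moves": [
    [0, 0, 0.0333, 0],
    [0, 0, 0.0833, 0],
    [0, -0.0667, 0.1, 0],
    [0, -0.1333, 0.1, 0],
    [0, -0.19, 0.1, 0],
    [0, -0.22, 0.1, 0],
    [0, -0.2227, 0.1, 0],
    [0, -0.2227, 0.0833, 0],
    [0, -0.2227, 0.0667, 0],
    [0, -0.2227, 0.05, 0],
    [0, -0.2227, 0.04, 0],
    [0, -0.2227, 0.04, 0],
    [0, -0.2227, 0.04, 0],
    [0, -0.2227, 0.04, 0],
    [0, -0.2227, 0.04, 0],
    [0, -0.2227, 0.04, 0],
    [0, -0.2227, 0.04, 0],
    [0, -0.2227, 0.04, 0]
  ]
}}

```text
time: 9.55
ee_pos: [0.5844, -0.1015, 0.0558]
tcp_rot: [180.0, 0.0, 90.0]
wrist_force: [-0.2, 0.4, -1.1]
opening: 0.0225
grasp_force: 39.5
```

Run:
```python
from cap import *
o=get_obs();im=camera("wrist");C=cam("wrist",o);print(o["ee_pos"]*1000,o["tcp_rot"],o["wrist_force"])
g=cv2.cvtColor(im,cv2.COLOR_RGB2GRAY);p=o["ee_pos"]
u=proj(C,p+[0,-.001,.0254])[0].round().astype(int);x,y=u;r=28;print(u)
roi=cv2.resize(g[y-r:y+r,x-r:x+r],None,fx=4,fy=4,interpolation=cv2.INTER_CUBIC)
for t in(90,100,110):
  cs,_=cv2.findContours((roi<t).astype(np.uint8),cv2.RETR_EXTERNAL,cv2.CHAIN_APPROX_NONE)
  for c in cs:
    if 150<len(c)<400:
        P=(cast(C,(c[:,0]+.5)/4-.5+u-r,p[2]+.0254)-p)[:,:2]*1000;print(np.round(cv2.fitEllipse(P.astype(np.float32))[:2],2).tolist() if 0 else cv2.fitEllipse(P.astype(np.float32))[:2])
```

```text
[ 584.37598265 -101.47372838   55.75019991] [1.79983487e+02 3.28801472e-03 8.99933503e+01] [-0.21391842  0.44618979 -1.11090037]
[316 287]
((0.16316071152687073, -0.823590874671936), (11.263998985290527, 11.536175727844238))
((0.18224923312664032, -0.8458057641983032), (11.477819442749023, 11.778116226196289))
((0.18653234839439392, -0.8504959344863892), (11.672697067260742, 11.961674690246582))
```

Converted, -0.65 cm / 30 = -0.0217, 0.05 cm / 30 = 0.0017.

Call:
{"name": "servo_tool", "arguments": {
  "moves": [
    [-0.0007, 0.0017, 0, 0],
    [-0.0007, 0.0017, 0, 0],
    [-0.0007, 0.0017, -0.005, 0],
    [-0.0007, 0.0017, -0.01, 0],
    [-0.0007, 0.0017, -0.0133, 0],
    [-0.0007, 0.0017, -0.015, 0],
    [-0.0007, 0.0017, -0.0167, 0],
    [-0.0007, 0.0017, -0.0183, 0],
    [-0.0007, 0.0017, -0.02, 0],
    [-0.0007, 0.0017, -0.0217, 0],
    [-0.0007, 0.0017, -0.0217, 0],
    [-0.0007, 0.0017, -0.0217, 0]
  ]
}}

```text
time: 10.6
ee_pos: [0.5841, -0.1009, 0.0491]
tcp_rot: [-180.0, -0.0, 90.0]
wrist_force: [-0.3, 0.2, -0.9]
opening: 0.0226
grasp_force: 39.5
```

Already 1.5 mm below the mouth with no contact force, so it is entering. I continue down slowly.

Converted, -0.3 cm / 30 = -0.01, -0.25 cm / 30 = -0.0083.

Call:
{"name": "servo_tool", "arguments": {
  "moves": [
    [0, 0, -0.0017, 0],
    [0, 0, -0.0033, 0],
    [0, 0, -0.005, 0],
    [0, 0, -0.0067, 0],
    [0, 0, -0.0083, 0],
    [0, 0, -0.01, 0],
    [0, 0, -0.01, 0],
    [0, 0, -0.01, 0]
  ]
}}

```text
time: 11.27
ee_pos: [0.5841, -0.1009, 0.0461]
tcp_rot: [-180.0, -0.0, 90.0]
wrist_force: [0.9, 0.8, -1.4]
opening: 0.0224
grasp_force: 39.5
```

Converted, -0.6 cm / 30 = -0.02, -0.54 cm / 30 = -0.018.

Call:
{"name": "servo_tool", "arguments": {
  "moves": [
    [0, 0, -0.002, 0],
    [0, 0, -0.004, 0],
    [0, 0, -0.006, 0],
    [0, 0, -0.008, 0],
    [0, 0, -0.01, 0],
    [0, 0, -0.012, 0],
    [0, 0, -0.014, 0],
    [0, 0, -0.016, 0],
    [0, 0, -0.018, 0],
    [0, 0, -0.02, 0],
    [0, 0, -0.02, 0],
    [0, 0, -0.02, 0]
  ]
}}

```text
time: 12.27
ee_pos: [0.5841, -0.1009, 0.04]
tcp_rot: [-180.0, -0.0, 90.0]
wrist_force: [-0.1, 0.4, -1.7]
opening: 0.0227
grasp_force: 39.5
```

Converted, -0.15 cm / 30 = -0.005, -0.04 cm / 30 = -0.0013.

Call:
{"name": "servo_tool", "arguments": {
  "moves": [
    [0, 0, -0.0013, 0],
    [0, 0, -0.0027, 0],
    [0, 0, -0.004, 0],
    [0, 0, -0.005, 0],
    [0, 0, -0.005, 0],
    [0, 0, -0.005, 0],
    [0, 0, -0.005, 0]
  ]
}}

```text
time: 12.85
ee_pos: [0.5841, -0.1009, 0.0386]
tcp_rot: [180.0, -0.0, 90.0]
wrist_force: [-1.1, 0.0, -1.5]
opening: 0.0228
grasp_force: 39.6
```

Converted, -0.05 cm / 30 = -0.0017, -0.03 cm / 30 = -0.001.

Call:
{"name": "servo_tool", "arguments": {
  "moves": [
    [0, 0, -0.001, 0],
    [0, 0, -0.0017, 0],
    [0, 0, -0.0017, 0],
    [0, 0, -0.0017, 0],
    [0, 0, -0.0017, 0],
    [0, 0, -0.0017, 0]
  ]
}}

```text
time: 13.35
ee_pos: [0.5841, -0.1009, 0.0386]
tcp_rot: [180.0, 0.0, 90.0]
wrist_force: [-3.3, 0.5, 5.4]
opening: 0.023
grasp_force: 39.9
```

Bottomed out at exactly the expected depth (TCP z 0.0386), now with upward force. I release and retreat.

Call:
{"name": "servo_tool", "arguments": {
  "moves": [
    [0, 0, 0, 0],
    [0, 0, 0, 0],
    [0, 0, 0, 0],
    [0, 0, 0, 0],
    [0, 0, 0, 0],
    [0, 0, 0, 0],
    [0, 0, 0, 0],
    [0, 0, 0, 0],
    [0, 0, 0, 0],
    [0, 0, 0, 0]
  ],
  "claw": 0,
  "force": 20
}}

```text
time: 14.18
ee_pos: [0.5841, -0.1009, 0.0381]
tcp_rot: [180.0, 0.0, 90.0]
wrist_force: [0.4, 0.4, 0.9]
opening: 0.0854
grasp_force: 0.0
```

Converted, 14 cm / 30 = 0.4667, 12 cm / 30 = 0.4.

Call:
{"name": "servo_tool", "arguments": {
  "moves": [
    [0, 0, 0.0333, 0],
    [0, 0, 0.1, 0],
    [0, 0, 0.2, 0],
    [0, 0, 0.3, 0],
    [0, 0, 0.4, 0],
    [0, 0, 0.4667, 0],
    [0, 0, 0.4667, 0],
    [0, 0, 0.4667, 0],
    [0, 0, 0.4667, 0],
    [0, 0, 0.4667, 0]
  ]
}}

```text
time: 15.02
ee_pos: [0.5836, -0.1008, 0.177]
tcp_rot: [-179.9, -0.0, 90.0]
wrist_force: [0.7, -0.9, -0.0]
opening: 0.0851
grasp_force: 0.0
```

Run:
```python
from cap import *
o=get_obs();im=camera("wrist");s=camera("side");print(o["ee_pos"],o["wrist_force"])
a=cv2.resize(im[90:320,240:400,::-1],None,fx=2.5,fy=2.5);b=cv2.resize(s[200:315,340:500,::-1],None,fx=2.5,fy=2.5)
b=cv2.copyMakeBorder(b,0,a.shape[0]-b.shape[0],0,0,cv2.BORDER_CONSTANT)
cv2.imwrite("pics/end.png",np.hstack([a,b])[:600,:800])
C=cam("wrist",o);g=cv2.cvtColor(im,cv2.COLOR_RGB2GRAY)
u=proj(C,[.5843,-.1018,.064])[0].round().astype(int);x,y=u;r=20
roi=cv2.resize(g[y-r:y+r,x-r:x+r],None,fx=4,fy=4,interpolation=cv2.INTER_CUBIC)
for t in(90,100,110):
  for c in cv2.findContours((roi<t).astype(np.uint8),cv2.RETR_LIST,cv2.CHAIN_APPROX_NONE)[0]:
    if 60<len(c)<300: print(cv2.fitEllipse(cast(C,(c[:,0]+.5)/4-.5+u-r,.064)[:,:2].astype(np.float32)*1000))
```

```text
[ 0.5836102  -0.10079376  0.17697706] [ 0.66180186 -0.87140867 -0.04521123]
```

View pics/end.png

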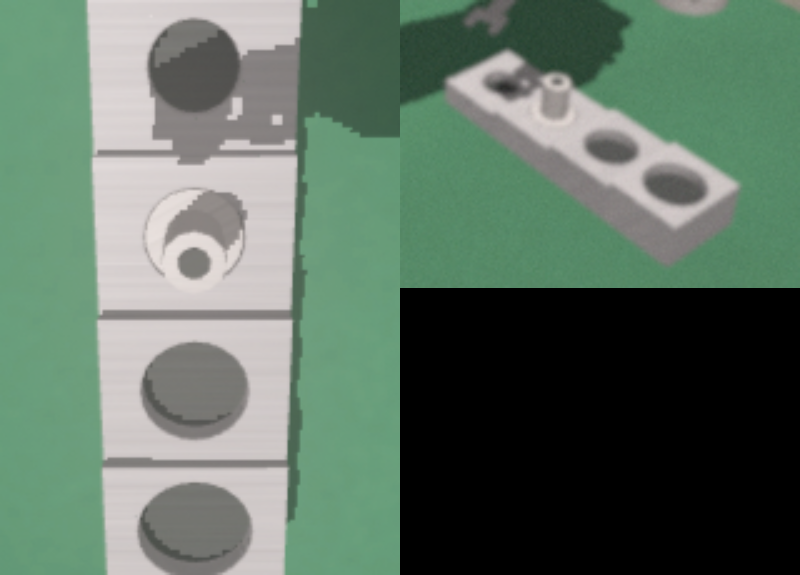

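Both views show the cap in pocket 2 (about (195,235) in the left crop), flush, upright and free of the gripper.

```bash
python3 -c "
from workcell import *
print(job_done())"
```

```text
the job is handed in; nothing more can be done
None
```

The cap touched pocket 1 and stayed on top, then entered pocket 2 (41 mm), so its disc is about 39.5 mm across; it was left there fully home, flush and upright, and the job is handed in.

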